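# Free the heater well for the crucible

### The arm

A 6-joint arm with a two-finger parallel gripper is mounted at the origin on a cart in front of the work surface, level with it; the furniture and walls round the work are solid. World frame = base frame: x ahead of the robot, y to its left, z up, the work surface at z = 0. Lengths are in m, angles in rad, forces in N, time in s.
With the tool pointing down it reaches from about 0.35 to 0.775 m from the base axis. Payload 7.3 kg.
Tool frame: the origin (TCP) lies at the very end of the fingers, on their centre line; the grasp point (between the pads) lies 19 mm behind it; z points along the fingers, y is the line along which they close (so a half turn about z gives the same grasp; the last joint's range is limited). The gripper opens to 92 mm and grips with 3 to 60 N. Pads are 19 mm wide; open, the fingers measure 130 mm over their backs; the gripper's body (75 mm by 190 mm) begins 47 mm behind the grasp point.
Start: joints at [-1.356, 0.342, 1.524, -0, 1.275, -0.146], TCP at [0.185, -0.491, 0.227] pointing down, gripper open.
Joint ranges: [-2.53, 2.53], [-0.77, 2.02], [0.04, 2.7], [-1, 4.14], [0.28, 2.66], [-3.11, 3.11]. Speed limits (rad/s): [2.57, 2.57, 3.14, 3.14, 3.14, 3.14].

### API

Orientations are given as a unit quaternion [x, y, z, w].
In Python, from station import manip, imaging, finish_job gives the robot as it stands.
- The arm moves only by the tool send_rows, never from a script. Its argument "series" is a list of rows, each a list of 5 numbers: the opening, from -1 (shut) to 1 (fully open), then the shift along the tool's x, y, z as a fraction of full scale, then the turn about the tool's z as a fraction of full scale. A call has 1 to 12 rows; each row shifts and turns the commanded pose from where the row before left it, along the tool's axes as they then stand; what a row does not reach is not made up. Full scale, the value 1, is 0.2 m for a shift and 5 degrees for a turn. A row lasts 1/8 s, in which the tool goes at most 62.5 mm and 10.7 degrees, less where a joint would pass 70% of its speed; a pose out of reach is approached as far as the arm can. A call with a number of a shift or a turn outside -1 to 1 is refused whole. A call with a gripper value outside its range is refused whole. The fingers move at their own pace and stop on an object; the grip force is fixed at half the most. Time passes only in rows, so rows that do not move let the fingers close. It gives the time, the measured TCP pose, the force, the opening and the grip force at its end, in the units of the state.
- manip.get_state(): the state, without advancing time (a new reading comes with each control period).
- imaging.read_camera(name): name is "scene" or "top" or "wrist"; returns the picture (400x640x3 uint8, red, green, blue); there is no depth.
- imaging.camera_params(name): a dict with "camera_matrix" (3x3 intrinsics, pixels), "cam_to_world" (4x4, takes a point from camera to world coordinates). Camera axes: x right, y up, looking along -z (the intrinsics and any distortion apply to the point x, -y, -z); pixel columns grow to the right and rows downward; lengths in m; the calibration is good to about 2 mm. A picture is of the moment at which its call begins: read the wrist's pose just before it. camera_params takes no time and is no camera call; for the wrist camera it gives the pose at the moment of the call.
- finish_job(): hands the job in; it is judged then, once.
The state is a dict: "clock": time; "qpos": joint angles; "dq": joint speeds; "joint_torque": joint torques, N m; "tcp_pos": TCP position; "orientation": TCP orientation; "contact_force": force on the tool from outside, world axes, zero at the start; "torque": the same for the moment, N m; "opening": opening from 0.0 (shut) to 1.0 (fully open); "grasp_force": force on a finger pad.
Only numpy, scipy, OpenCV 4.12 (cv2) and the standard library are available. Lean on these libraries where they do the work, as an engineer would, in place of code of your own. Each camera call takes 0.05 s, during which the arm holds its last target. There are 200 camera calls.

### The job

A small dropper bottle has been left standing in the round well of the block heater. Move it out and stand it upright in the empty low tray, then set the porcelain crucible upright in the well, so that it rests on the well's floor. Do not tip the bottle or the crucible over, and leave the other things where they are.

Things in the scene. Friction and masses are not known exactly. Their poses are not given: they have to be found in the camera images.
- heater: Block heater, fixed to the bench, switched off: a flat white case 120 x 140 mm (x, y) with a grey control strip on the side that faces -x, and on it an aluminium plate whose top lies 45 mm above the bench. One round well in the plate, 60 mm across and 8 mm deep. It stands left or right on the bench. Origin: centre of the underside; z up.
- well (a point): Centre of the floor of the heater's round well, 37 mm above the bench, 8 mm below the aluminium top; 10 mm from the heater's origin along its +x.
- tray: Low open white plastic tray, 130 x 130 x 18 mm outside, walls and floor 4 mm thick, fixed to the bench and empty, on the side of the bench opposite the heater. Origin: centre of the underside; z up.
- tray_floor (a point): Centre of the tray's inner floor, 4 mm above the bench.
- dropper_bottle: Small round brown dropper bottle with a black cap, 34 mm across, 70 mm high, about 50 g. Stands upright in the heater's well at the start, up to 9 mm off its centre. Origin: centre of its underside; z up along the bottle. The straight body is about 34 mm across up to about 40 mm, the cap a little narrower; grip it anywhere across.
- crucible: White porcelain crucible, open cup, 37 mm high, round: 47 mm across at the rim and tapering to 30 mm at the foot, about 50 g. Stands upright on the bench between heater and tray. Origin: centre of its underside; z up. Grip it across the outside of the rim, with the fingertips about 20 mm below the rim.
- stopper: Bystander, to be left alone: dark red-brown rubber stopper, 28 mm across, 26 mm high, standing on the bench beyond the crucible. Origin: centre of its underside.
- vial: Bystander, to be left alone: small vial with a blue cap, 22 mm across, 50 mm high, standing on the bench beyond the crucible. Origin: centre of its underside.
- amber_bottle: Bystander, to be left alone: larger brown reagent bottle with a white cap, 56 mm across, 118 mm high, standing behind the stopper, in front of the tall glass cylinder. Origin: centre of its underside.

How it is judged:
On the way:
1. the dropper bottle stands upright in the tray, while the crucible is not yet in the well (x of dropper_bottle in the frame of tray_floor between -0.06 and 0.06 m and y of dropper_bottle in the frame of tray_floor between -0.06 and 0.06 m and z of dropper_bottle in the frame of tray_floor between -0.006 and 0.006 m and angle between dropper_bottle's own z axis and vertical below 0.17 rad and horizontal distance between crucible and well above 0.05 m), for 0.2 s.
At the end, for the whole second after the job is handed in: Dropper bottle on the tray's floor inside its walls (base height within 6 mm), upright within 10 degrees; crucible in the heater's well, foot within 17 mm of the well's centre and 5 mm of its floor's height, upright within 10 degrees; both at rest (x of dropper_bottle in the frame of tray_floor between -0.06 and 0.06 m and y of dropper_bottle in the frame of tray_floor between -0.06 and 0.06 m and z of dropper_bottle in the frame of tray_floor between -0.006 and 0.006 m and angle between each of dropper_bottle, crucible's own z axis and vertical below 0.17 rad and horizontal distance between crucible and well below 0.017 m and z of crucible in the frame of well between -0.005 and 0.005 m and linear speed of each of dropper_bottle, crucible below 0.02 m/s); the robot touches nothing.
It fails at once if the dropper bottle is tipped over (more than 40 degrees) (angle between dropper_bottle's own z axis and vertical above 0.7 rad).
It fails at once if the crucible is tipped over (more than 40 degrees) (angle between crucible's own z axis and vertical above 0.7 rad).
It fails at once if the stopper, the vial or the amber bottle is moved by more than 30 mm (distance of any of stopper, vial, amber_bottle from where it was at the start of the episode above 0.03 m).
It also fails if it takes over 58 s, if anything falls off the work surface, if the arm or the gripper's body presses on something with over 40 N, if the wrist force passes 120 N, or if a joint passes its speed limit or range.

## Working session

There is one attempt and no reset: what is moved stays moved. The work goes in short steps, Python scripts to look and compute and a tool call to move; the robot and the scene stay as the last step left them, time stands still between calls to the robot, and variables do not carry over. Pictures are saved under pics/ and viewed, at most 10 in all, crops included, and the job is handed in when it is done.

Besides the shell and the picture viewer there is one more tool, called after "Request:" by a JSON object that holds its "method" and its "body". send_rows: Moves the arm, as the interface text tells. Shift numbers are shares of 0.2 m and turn numbers shares of 5 degrees, none past 1 either way. Its arguments: {"type":"object","properties":{"series":{"type":"array"}},"required":["series"]}

```bash
mkdir -p pics
cat > h.py <<'E'
import numpy as np, cv2
from station import manip, imaging, finish_job
def grab(n,f=None):
    P=imaging.camera_params(n); im=imaging.read_camera(n)
    if f: cv2.imwrite('pics/'+f,im[...,::-1])
    return im,P
def ray(P,u,v):
    K=np.array(P['camera_matrix']);T=np.array(P['cam_to_world'])
    d=np.linalg.inv(K)@[u,v,1]; d=T[:3,:3]@[d[0],-d[1],-d[2]]
    return T[:3,3],d
def plane(P,u,v,z):
    o,d=ray(P,u,v); return o+d*(z-o[2])/d[2]
def proj(P,p):
    K=np.array(P['camera_matrix']);T=np.array(P['cam_to_world'])
    c=T[:3,:3].T@(np.array(p)-T[:3,3]); q=K@[c[0],-c[1],-c[2]]; return q[:2]/q[2]
E
python3 - <<'E'
from h import *
a,P=grab('top','top1.png'); b,Q=grab('scene','scene1.png')
for p in (P,Q): print(np.round(p['camera_matrix'],1).tolist(),np.round(p['cam_to_world'],3).tolist(),[k for k in p])
s=manip.get_state(); print(s['clock'],s['tcp_pos'],s['orientation'])
E
```

```text
[[392.5, 0.0, 315.1], [0.0, 392.5, 201.6], [0.0, 0.0, 1.0]] [[-0.011, 0.988, -0.155, 0.47], [-1.0, -0.015, -0.023, -0.008], [-0.025, 0.154, 0.988, 0.899], [0.0, 0.0, 0.0, 1.0]] ['camera_matrix', 'cam_to_world']
[[362.1, 0.0, 326.0], [0.0, 362.1, 194.9], [0.0, 0.0, 1.0]] [[-0.906, 0.239, -0.348, 0.265], [-0.423, -0.504, 0.753, 0.66], [0.005, 0.83, 0.558, 0.563], [0.0, 0.0, 0.0, 1.0]] ['camera_matrix', 'cam_to_world']
0.1 [ 0.18528007 -0.49084192  0.22611874] [ 9.83771012e-01  1.79427200e-01 -1.56317677e-05 -6.89898235e-04]
```

View pics/top1.png

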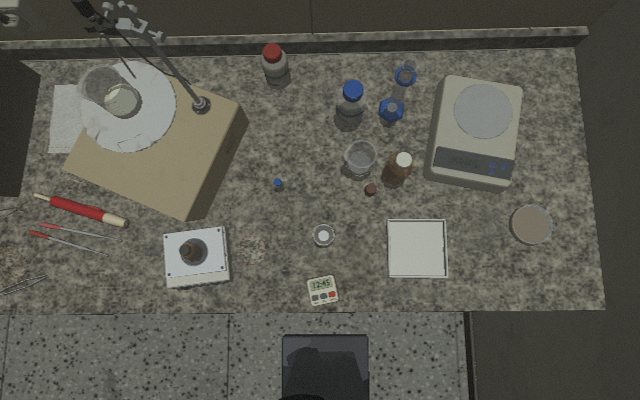

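View pics/scene1.png

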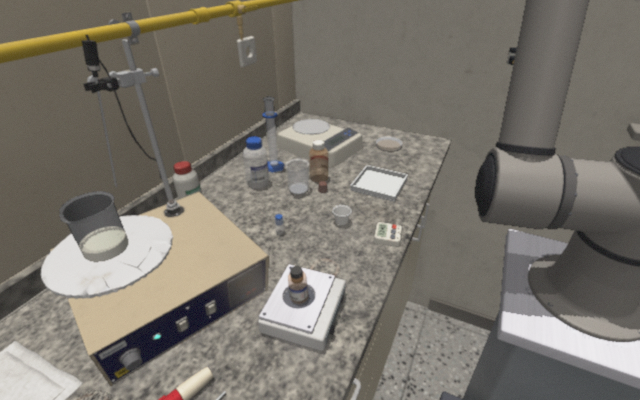

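The top view shows the heater at about (196,257) with the bottle, its cap near (187,250). The crucible is at (323,235), the tray at (417,248), the stopper at (371,189), the vial at (278,183) and the amber bottle at (402,163). Next I measure each one.

Run:
```python
from h import *
im,P=grab('top')
c=cv2.resize(im[215:300,150:240],None,fx=6,fy=6,interpolation=cv2.INTER_CUBIC)
cv2.imwrite('pics/c1.png',c[...,::-1])
g=cv2.cvtColor(im,cv2.COLOR_RGB2GRAY); hsv=cv2.cvtColor(im,cv2.COLOR_RGB2HSV)
def blobs(m,x0,y0,x1,y1):
    k=np.zeros_like(g);k[y0:y1,x0:x1]=m[y0:y1,x0:x1]*255
    C=max(cv2.findContours(k,cv2.RETR_EXTERNAL,cv2.CHAIN_APPROX_NONE)[0],key=cv2.contourArea);return C
lo=(g>140)
t=blobs(lo,375,205,460,290); r=cv2.minAreaRect(t); print('tray',r,plane(P,*r[0],.018)); 
print([np.round(plane(P,*p,.018),3)[:2].tolist() for p in cv2.boxPoints(r)])
t=blobs(lo,150,215,240,275+10); r=cv2.minAreaRect(t); print('heater',r)
print([np.round(plane(P,*p,.045),3)[:2].tolist() for p in cv2.boxPoints(r)])
t=blobs(g>120,308,220,340,252); e=cv2.minEnclosingCircle(t);print('cruc',e,plane(P,*e[0],.037))
for n,(u,v),z in (('stopper',(371,189),.026),('vial',(278,183),.05),('amber',(403,160),.118)): print(n,plane(P,u,v,z))
```

```text
tray ((418.0, 249.0), (56.0, 60.0), 90.0) [ 0.49836406 -0.21433738  0.018     ]
[[0.562, -0.151], [0.56, -0.284], [0.437, -0.276], [0.438, -0.146]]
heater ((194.5314483642578, 256.56390380859375), (53.68497848510742, 62.60245132446289), 82.23483276367188)
[[0.537, 0.354], [0.553, 0.217], [0.439, 0.198], [0.422, 0.332]]
cruc ((323.0, 235.5), 5.590270042419434) [ 0.52966695 -0.00447768  0.037     ]
stopper [ 0.63367867 -0.11411204  0.026     ]
vial [0.64597932 0.09325614 0.05      ]
amber [ 0.67543156 -0.16987665  0.118     ]
```

View pics/c1.png

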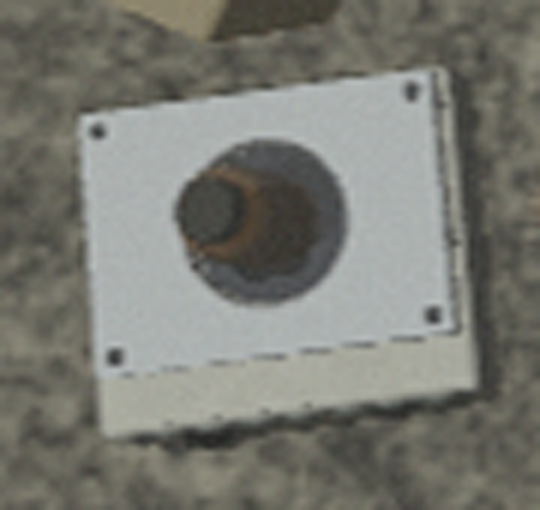

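The crop shows the well rim centred at crop (262,221) and the bottle cap at (211,209). Those map to full-image (193.4,251.5) and (184.9,249.5). I'll convert them to world positions and start moving.

Run:
```python
from h import *
P=imaging.camera_params('top')
print('well',plane(P,193.4,251.5,.045),'cap',plane(P,184.9,249.5,.107))
W=imaging.camera_params('wrist');print(np.round(W['camera_matrix'],0).tolist(),np.round(W['cam_to_world'],3).tolist())
```

```text
well [0.498035   0.27795329 0.045     ] cap [0.50023932 0.27462443 0.107     ]
[[295.0, 0.0, 317.0], [0.0, 295.0, 201.0], [0.0, 0.0, 1.0]] [[0.353, 0.905, 0.237, 0.248], [-0.936, 0.342, 0.087, -0.467], [-0.002, -0.253, 0.968, 0.384], [0.0, 0.0, 0.0, 1.0]]
```

Request:
{"method": "send_rows", "body": {"series": [[1,0,0,0,1],[1,0,0,0,1],[1,0,0,0,1],[1,0,0,0,1],[1,0,0,0,0.14],[1,0.2,0,0,0],[1,0.2,0,0,0],[1,0.2,0,0,0],[1,0.2,0,0,0],[1,0.2,0,0,0],[1,0.2,0,0,0],[1,0,0,0,0]]}}

```text
clock: 1.65
tcp_pos: [0.4276, -0.4905, 0.2257]
orientation: [1.0, 0.002, -0.0, -0.0]
contact_force: [-0.3, -1.2, -0.7]
opening: 1.004
grasp_force: 0.0
```

Request:
{"method": "send_rows", "body": {"series": [[1,0,-0.2,0,0],[1,0,-0.2,0,0],[1,0,-0.2,0,0],[1,0,-0.2,0,0],[1,0,-0.2,0,0],[1,0,-0.2,0,0],[1,0,-0.2,0,0],[1,0,-0.2,0,0],[1,0.1,-0.2,0,0],[1,0.1,-0.2,0,0],[1,0.1,-0.2,0,0],[1,0.1,-0.2,0,0]]}}

```text
clock: 3.15
tcp_pos: [0.5054, -0.0108, 0.2268]
orientation: [1.0, -0.0, -0.0, 0.0]
contact_force: [1.1, 0.2, 0.3]
opening: 1.002
grasp_force: 0.0
```

Run:
```python
from h import *
im,P=grab('wrist'); np.savez('w1.npz',im=im,K=P['camera_matrix'],T=P['cam_to_world'])
print(manip.get_state()['tcp_pos']); cv2.imwrite('pics/w1.png',im[...,::-1])
print('exp',proj(P,[.53,-.004,.037]))
```

```text
[ 0.50705646 -0.0066768   0.22677233]
exp [310.75588686 161.50011113]
```

Request:
{"method": "send_rows", "body": {"series": [[1,0,-0.2,0,0],[1,0,-0.2,0,0],[1,0,-0.2,0,0],[1,0,-0.2,0,0],[1,0,-0.2,0,0],[1,0,-0.2,0,0],[1,0,-0.2,0,0],[1,0,0,0,0]]}}

```text
clock: 4.2
tcp_pos: [0.5051, 0.2697, 0.2264]
orientation: [1.0, 0.002, -0.0, 0.0]
contact_force: [-0.7, -0.2, 0.3]
opening: 1.002
grasp_force: 0.0
```

Run:
```python
from h import *
im,P=grab('wrist'); np.savez('w2.npz',im=im,K=P['camera_matrix'],T=P['cam_to_world'])
print(manip.get_state()['tcp_pos']); 
a=np.load('w1.npz')['im']
cv2.imwrite('pics/w12.png',np.vstack([a,im])[...,::-1][:, :][::1]) 
cv2.imwrite('pics/w12.png',np.vstack([cv2.resize(i,(480,300)) for i in (a,im)])[...,::-1])
print('exp',proj(P,[.500,.2746,.107]),proj(P,[.498,.278,.045]))
```

```text
[0.50528485 0.26833715 0.22636238]
exp [311.55950983 201.10078601] [309.55298979 189.36325698]
```

View pics/w12.png

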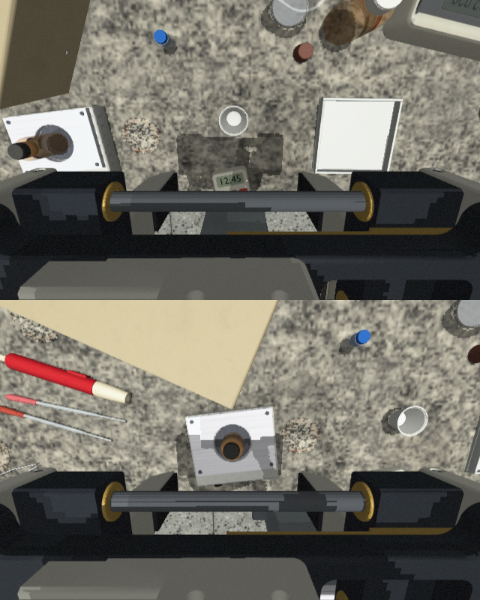

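The wrist views agree with the estimates. The bottle cap is at about (308,201) full-scale, the crucible rim at (312,161) in the first view, and the box corner sits just behind the heater. I'll refine these with contours.

Run:
```python
from h import *
L=lambda f:(lambda d:(d['im'],{'camera_matrix':d['K'],'cam_to_world':d['T']}))(np.load(f))
def circ(m,x0,y0,x1,y1):
    k=np.zeros(m.shape,np.uint8);k[y0:y1,x0:x1]=m[y0:y1,x0:x1]*255
    C=max(cv2.findContours(k,cv2.RETR_EXTERNAL,cv2.CHAIN_APPROX_NONE)[0],key=cv2.contourArea)
    h=cv2.convexHull(C); return cv2.fitEllipse(h)
im,P=L('w1.npz'); sat=np.ptp(im.astype(int),axis=2); g=im.mean(2)
e=circ(g>150,288,135,338,187); print('cruc',e,plane(P,*e[0],.037))
im,P=L('w2.npz'); g=im.mean(2); 
e=circ(g<45,285,175,335,225); print('cap',e,plane(P,*e[0],.107))
e=circ(g<110,275,160,345,225); print('well',e,plane(P,*e[0],.045))
print('crucible2'); e=circ(g>125,520,130,575,190); print(e,plane(P,*e[0],.037))
t=imaging.camera_params('top')
A=[];b=[]
for q,u,v in ((P,311,143),(t,187,220)):
    o,d=ray(q,u,v); d/=np.linalg.norm(d); M=np.eye(3)-np.outer(d,d); A.append(M); b.append(M@o)
print('box corner',np.linalg.lstsq(np.vstack(A),np.hstack(b),rcond=None)[0])
cv2.imwrite('pics/c2.png',np.hstack([cv2.resize(x,None,fx=5,fy=5) for x in (im[140:240,270:350],L('w1.npz')[0][110:210,273:353])])[...,::-1])
```

```text
cruc ((313.1048583984375, 161.4990692138672), (39.44109344482422, 52.0171012878418), 122.5794906616211) [ 0.52999979 -0.00676188  0.037     ]
cap ((308.17205810546875, 200.60671997070312), (21.72666358947754, 21.849645614624023), 66.3221206665039) [0.50048621 0.27788524 0.107     ]
well ((309.5417175292969, 190.4386444091797), (48.343833923339844, 50.36832809448242), 80.29058074951172) [0.49670567 0.27801752 0.045     ]
crucible2
((544.0418090820312, 156.10780334472656), (69.43524932861328, 82.16096496582031), 24.543922424316406) [0.53676593 0.00405503 0.037     ]
box corner [0.55777885 0.27381175 0.10745273]
```

View pics/c2.png

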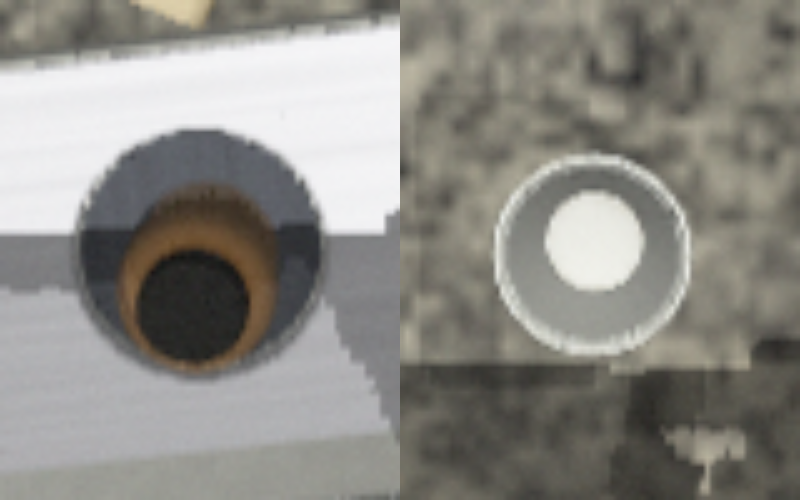

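Request:
{"method": "send_rows", "body": {"series": [[1,-0.025,-0.04,0,0],[1,0,0,0.15,0],[1,0,0,0.15,0],[1,0,0,0.15,0],[1,0,0,0.15,0],[1,0,0,0.15,0],[1,0,0,0.11,0],[1,0,0,0,0],[1,0,0,0,0]]}}

```text
clock: 5.38
tcp_pos: [0.5014, 0.2763, 0.0558]
orientation: [1.0, -0.001, 0.001, -0.0]
contact_force: [0.1, 0.2, 0.3]
opening: 0.996
grasp_force: 0.0
```

Request:
{"method": "send_rows", "body": {"series": [[0,0,0,0,0],[-0.2,0,0,0,0],[-0.5,0,0,0,0],[-1,0,0,0,0],[-1,0,0,0,0],[-1,0,0,0,0],[-1,0,0,0,0],[-1,0,0,0,0]]}}

```text
clock: 6.38
tcp_pos: [0.5007, 0.2766, 0.0547]
orientation: [1.0, -0.0, 0.0, 0.0]
contact_force: [-0.1, -0.7, 0.7]
opening: 0.358
grasp_force: 30.0
```

Request:
{"method": "send_rows", "body": {"series": [[-1,0,0,-0.05,0],[-1,0,0,-0.15,0],[-1,0,0,-0.15,0],[-1,0,0,-0.15,0],[-1,0,0.1,0,0],[-1,0,0.15,0,0],[-1,0,0.2,0,0],[-1,0,0.2,0,0],[-1,0,0.2,0,0],[-1,0,0.2,0,0],[-1,0,0.2,0,0],[-1,0,0.2,0,0]]}}

```text
clock: 7.88
tcp_pos: [0.4993, -0.0154, 0.1537]
orientation: [1.0, -0.0, -0.001, 0.0]
contact_force: [0.2, 0.1, 0.7]
opening: 0.361
grasp_force: 30.0
```

Request:
{"method": "send_rows", "body": {"series": [[-1,0,0.2,0,0],[-1,0,0.2,0,0],[-1,0,0.2,0,0],[-1,0,0.2,0,0],[-1,0,0.2,0,0],[-1,0,0.15,0,0],[-1,0,0.05,0,0],[-1,0,0,0,0],[-1,0,0,0,0]]}}

```text
clock: 9.0
tcp_pos: [0.5002, -0.2522, 0.1545]
orientation: [1.0, 0.0, -0.0, -0.0]
contact_force: [0.0, -0.8, -0.6]
opening: 0.36
grasp_force: 30.0
```

Run:
```python
from h import *
im,P=grab('top'); g=im.mean(2)
s=manip.get_state();print(s['tcp_pos'],s['opening'])
w,Q=grab('wrist')
cv2.imwrite('pics/a3.png',np.vstack([cv2.resize(w,(480,300)),cv2.resize(im[170:300,280:480],(460,300))[:,:460] if 0 else cv2.resize(im[170:300,280:488],(480,300))])[...,::-1])
```

```text
[ 0.50038471 -0.25221552  0.15466068] 0.35881006470845517
```

View pics/a3.png

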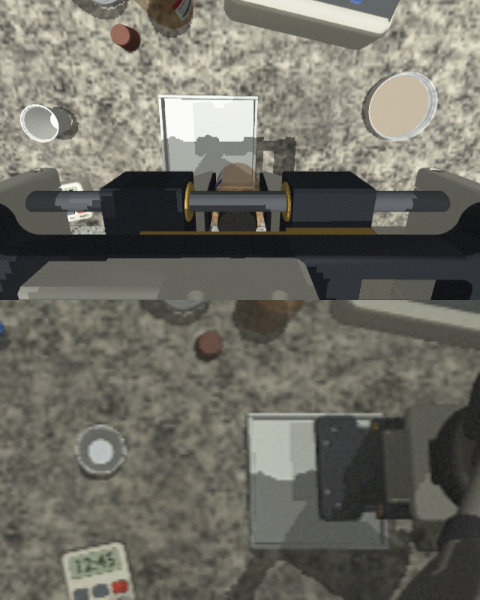

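The wrist view (top half) and the top view show the bottle held above the right part of the tray. The TCP is at y=-0.252, past the centre, so I'll shift back 38 mm, lower and release.

Request:
{"method": "send_rows", "body": {"series": [[-1,0,-0.19,0,0],[-1,0,0,0.15,0],[-1,0,0,0.15,0],[-1,0,0,0.15,0],[-1,0,0,0.1,0],[-1,0,0,0.05,0],[-1,0,0,0.03,0],[-1,0,0,0.02,0],[-1,0,0,0.01,0],[-1,0,0,0,0],[-1,0,0,0,0]]}}

```text
clock: 10.48
tcp_pos: [0.5007, -0.2155, 0.023]
orientation: [1.0, -0.0, 0.0, 0.0]
contact_force: [0.3, -0.5, -1.0]
opening: 0.358
grasp_force: 30.0
```

Request:
{"method": "send_rows", "body": {"series": [[-1,0,0,0.006,0],[-1,0,0,0,0],[-0.25,0,0,0,0],[-0.1,0,0,0,0],[0,0,0,0,0],[0.1,0,0,0,0],[0.1,0,0,0,0],[0.1,0,0,-0.05,0],[0.1,0,0,-0.15,0],[0.1,0,0,-0.15,0],[0.1,0,0,-0.15,0],[0.1,0,0,-0.15,0]]}}

```text
clock: 11.98
tcp_pos: [0.5005, -0.2154, 0.1533]
orientation: [1.0, -0.0, 0.0, 0.0]
contact_force: [-0.1, 0.5, -0.3]
opening: 0.552
grasp_force: 0.0
```

Request:
{"method": "send_rows", "body": {"series": [[1,0,-0.15,-0.1,0],[1,0,-0.2,0,0],[1,0,-0.2,0,0],[1,0,-0.2,0,0],[1,0,-0.2,0,0],[1,0,-0.1,0,0],[1,0,0,0,0],[1,0,0,0,0],[1,0,0,0,0]]}}

```text
clock: 13.1
tcp_pos: [0.5007, -0.0063, 0.1716]
orientation: [1.0, -0.001, 0.0, 0.0]
contact_force: [0.4, 0.8, 0.2]
opening: 1.003
grasp_force: 0.0
```

Run:
```python
from h import *
w,P=grab('wrist'); print(manip.get_state()['tcp_pos'])
im,_=grab('top')
u,v=proj(P,[.53,-.0045,.037]);print(u,v)
c=cv2.resize(w[int(v)-50:int(v)+50,int(u)-50:int(u)+50],(400,400)); print('crop origin',int(u)-50,int(v)-50,'x4')
cv2.imwrite('pics/a4.png',np.hstack([c,cv2.resize(im[210:290,380:460],(400,400))])[...,::-1])
```

```text
[ 0.50063478 -0.00624812  0.17154893]
314.73591347936946 163.65395159434422
crop origin 264 113 x4
```

View pics/a4.png

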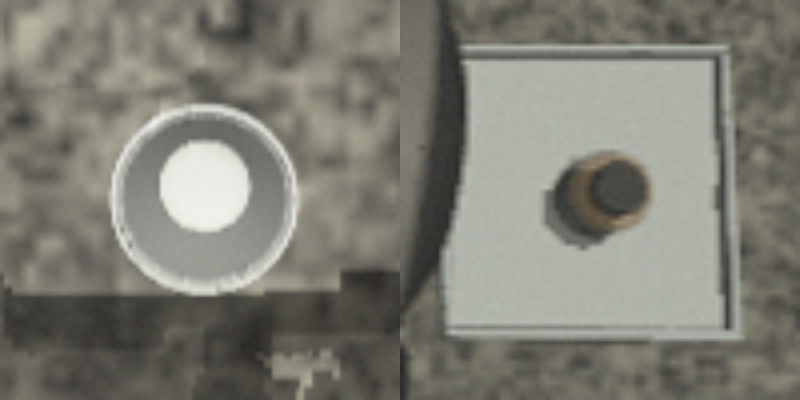

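The left crop shows the crucible rim centred at wrist pixel (314.3,162.5), so it is at about (0.531,-0.0045). The right crop shows the bottle standing upright near the tray's centre. Next is the crucible grasp.

Request:
{"method": "send_rows", "body": {"series": [[1,0.15,-0.009,0,0],[1,0,0,0.15,0],[1,0,0,0.15,0],[1,0,0,0.15,0],[1,0,0,0.15,0],[1,0,0,0.1,0],[1,0,0,0.07,0],[1,0,0,0,0],[0.4,0,0,0,0],[0.2,0,0,0,0],[0.1,0,0,0,0],[0.1,0,0,0,0]]}}

```text
clock: 14.7
tcp_pos: [0.5307, -0.0036, 0.0178]
orientation: [1.0, -0.0, 0.0, 0.0]
contact_force: [0.6, -0.5, -0.1]
opening: 0.61
grasp_force: 0.0
```

Request:
{"method": "send_rows", "body": {"series": [[0,0,0,0,0],[-0.1,0,0,0,0],[-0.4,0,0,0,0],[-1,0,0,0,0],[-1,0,0,0,0],[-1,0,0,0,0],[-1,0,0,0,0]]}}

```text
clock: 15.58
tcp_pos: [0.5307, -0.0036, 0.0176]
orientation: [1.0, -0.0, 0.0, 0.0]
contact_force: [0.1, 0.3, 2.1]
opening: 0.482
grasp_force: 30.0
```

Request:
{"method": "send_rows", "body": {"series": [[-1,0,0,-0.05,0],[-1,0,0,-0.1,0],[-1,0,0,-0.15,0],[-1,0,0,-0.15,0],[-1,-0.1,0,-0.15,0],[-1,-0.068,-0.1,0,0],[-1,0,-0.15,0,0],[-1,0,-0.15,0,0],[-1,0,-0.15,0,0],[-1,0,-0.15,0,0],[-1,0,-0.15,0,0],[-1,0,-0.15,0,0]]}}

```text
clock: 17.08
tcp_pos: [0.4958, 0.1982, 0.1364]
orientation: [1.0, -0.0, -0.001, 0.0]
contact_force: [0.5, 0.1, -0.0]
opening: 0.478
grasp_force: 30.0
```

Request:
{"method": "send_rows", "body": {"series": [[-1,0,-0.15,0,0],[-1,0,-0.15,0,0],[-1,0,-0.1,0,0],[-1,0,-0.008,0,0],[-1,0,0,0,0],[-1,0,0,0,0]]}}

```text
clock: 17.82
tcp_pos: [0.4972, 0.2771, 0.1375]
orientation: [1.0, -0.001, -0.0, 0.0]
contact_force: [0.3, -0.0, -1.0]
opening: 0.482
grasp_force: 30.0
```

Run:
```python
from h import *
im,P=grab('top'); s=manip.get_state();print(s['tcp_pos'],s['opening'])
w,Q=grab('wrist')
b,_=grab('scene')
print('well px',proj(Q,[.497,.278,.045]),'foot', proj(Q,[*s['tcp_pos'][:2],s['tcp_pos'][2]-.0175]))
cv2.imwrite('pics/a5.png',np.hstack([cv2.resize(w[140:260,220:400],(400,267)),cv2.resize(b[200:350,230:380],(267,267))])[...,::-1])
```

```text
[0.49727337 0.27714572 0.1375143 ] 0.48010976626676327
well px [315.63723966 203.56397903] foot [316.59512859 234.12591258]
```

View pics/a5.png

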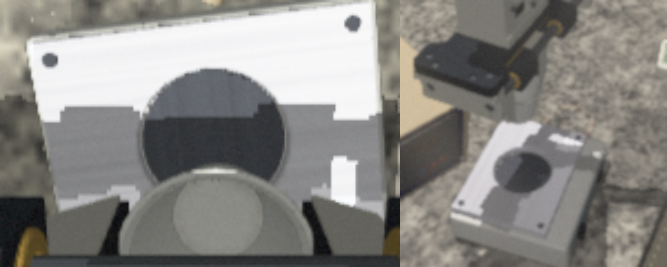

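The well is centred at wrist pixel (315.9,203.9), against a predicted (315.6,203.6), and the crucible hangs level in the fingers. I'll lower it now.

Request:
{"method": "send_rows", "body": {"series": [[-1,0,0,0.1,0],[-1,0,0,0.1,0],[-1,0,0,0.1,0],[-1,0,0,0.05,0],[-1,0,0,0.03,0],[-1,0,0,0.02,0],[-1,0,0,0.01,0],[-1,0,0,0,0],[-1,0,0,0,0]]}}

```text
clock: 19.1
tcp_pos: [0.4973, 0.2781, 0.0558]
orientation: [1.0, -0.0, 0.0, -0.0]
contact_force: [0.2, 0.0, 0.2]
opening: 0.481
grasp_force: 30.0
```

Request:
{"method": "send_rows", "body": {"series": [[-1,0,0,0.006,0],[-1,0,0,0,0],[-1,0,0,0,0]]}}

```text
clock: 19.48
tcp_pos: [0.4973, 0.2781, 0.0545]
orientation: [1.0, -0.0, 0.0, -0.0]
contact_force: [0.9, -0.4, 1.5]
opening: 0.485
grasp_force: 30.0
```

Just about touching the floor, so I'll release gently, retreat upward and check.

Request:
{"method": "send_rows", "body": {"series": [[-0.02,0,0,0,0],[0.05,0,0,0,0],[0.2,0,0,0,0],[0.4,0,0,0,0],[0.6,0,0,0,0],[0.6,0,0,0,0],[0.6,0,0,-0.05,0],[0.6,0,0,-0.15,0],[0.6,0,0,-0.2,0],[0.6,0,0,-0.2,0],[0.6,0,0,-0.2,0],[0.6,0,0,0,0]]}}

```text
clock: 20.98
tcp_pos: [0.4988, 0.2787, 0.2186]
orientation: [1.0, -0.0, 0.004, -0.001]
contact_force: [0.4, 0.1, -1.1]
opening: 0.799
grasp_force: 0.0
```

Run:
```python
from h import *
w,Q=grab('wrist'); s=manip.get_state();print(s['clock'],s['tcp_pos'],s['opening'],s['contact_force'])
t,P=grab('top'); print('rim exp',proj(Q,[.497,.278,.074]))
cv2.imwrite('pics/a6.png',np.hstack([cv2.resize(w[140:260,220:400],(400,267)),cv2.resize(t[140:300,240:480],(400,267))])[...,::-1])
```

```text
21.025 [0.49769303 0.27827001 0.2161891 ] 0.800889932608371 [ 0.01295049 -0.45868221  0.87031997]
rim exp [317.74388918 192.99118892]
```

View pics/a6.png

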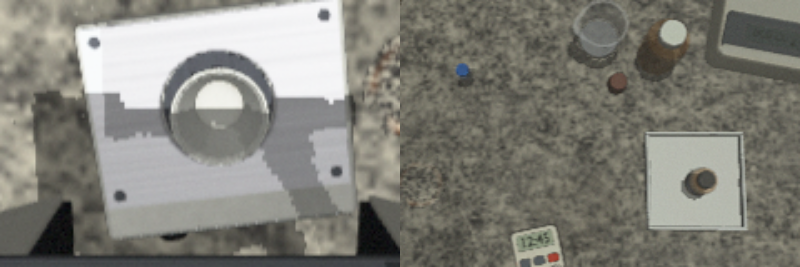

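The crucible rim is at about (319,192), within 2 mm of the well's centre, and it stands upright. The bottle is upright in the tray and the other three objects have not moved.

```bash
python3 -c "from station import finish_job; print(finish_job())"
```

```text
the job is handed in; nothing more can be done
None
```

I handed the job in at about 21 s: by the last camera check, the dropper bottle stood upright in the tray, the crucible stood upright within about 2 mm of the well's centre, and the other objects were where they started; no verdict was returned.

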